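# Hook the cover onto the terminal box

### The arm

A 6-joint arm with a two-finger parallel gripper is mounted at the origin on the work surface; the furniture and walls round the work are solid. World frame = base frame: x ahead of the robot, y to its left, z up, the work surface at z = 0. Lengths are in m, angles in degrees, forces in N, time in s.
With the tool pointing down it reaches from about 0.25 to 0.725 m from the base axis. Payload 9.7 kg.
Tool frame: the origin (TCP) lies at the very end of the fingers, on their centre line; the grasp point (between the pads) lies 19 mm behind it (bot.hold_point_z is the distance from the TCP to the grasp point, in m); z points along the fingers, y is the line along which they close (so a half turn about z gives the same grasp; the last joint's range is limited). The gripper opens to 85 mm and grips with 20 to 120 N. Pads are 22 mm wide; open, the fingers measure 114 mm over their backs; the gripper's body (76 mm by 85 mm) begins 54 mm behind the grasp point. The pads swing forward as they close: fully open they stand 13 mm farther back than shut.
Start: joints at [-68.468, 4.979, 10.078, 95.1, 0, 90], TCP at [0.202, -0.512, 0.231] pointing down, gripper open.
Joint ranges: [-179.16, 179.16], [-48.56, 103.87], [-65.8, 70.77], [-126.05, 130.52], [-82.76, 87.17], [-180, 180]. Speed limits (degrees/s): [127.2, 127.2, 147.25, 180, 180, 180].

### API

Orientations are given as [roll, pitch, yaw] about the fixed x, y, z axes, in that order (R = Rz(yaw) Ry(pitch) Rx(roll)).
In Python, from workcell import bot gives the robot as it stands.
- The arm moves only by the tool play_rows, never from a script. Its argument "targets" is a list of rows, each an object with "grip": the closure in counts, from 0 (fully open) to 255 (shut); "linear": the shift along the world's x, y, z in cm, a list of three; "delta_rot": the turn, a rotation vector about the world's x, y, z in rad, a list of three. A call has 1 to 10 rows; each row is the pose to reach, as a shift and turn from the pose commanded when the call began; what a row does not reach only later rows make up. A row lasts 1/10 s, in which the tool goes at most 50 mm and 8.59 degrees, less where a joint would pass 70% of its speed; a pose out of reach is approached as far as the arm can. A call with a gripper value outside its range is refused whole. The fingers move at their own pace and stop on an object; "force" is the grip in N (left out, the last holds). Time passes only in rows, so rows that repeat a pose let the fingers close. It gives the time, the measured TCP pose, the force, the opening and the grip force at its end, in the units of the state.
- bot.get_obs(): the state, without advancing time (a new reading comes with each control period).
- bot.camera(name): name is "scene" or "top" or "wrist"; returns a dict with "color" (480x640x3 uint8, red, green, blue), "range_z" (480x640 float32, m along the optical axis (not along the pixel's ray), 0 where there is no reading), "fov_y" (degrees; the focal length in pixels is half the picture's height over the tangent of half this angle, whatever the lens; pixels are square), "cx", "cy" (the principal point, pixels), "world_to_cam" (4x4, takes a point from world to camera coordinates). Camera axes: x right, y up, looking along -z (the intrinsics and any distortion apply to the point x, -y, -z); pixel columns grow to the right and rows downward; lengths in m; the calibration is good to about 2 mm. A picture is of the moment at which its call begins.
- bot.job_done(): hands the job in; it is judged then, once.
Trained networks look in a picture, given as the dict that the camera call returned (one of the last four; its "shot" number tells which), for a name from the list of things; names that differ only in an ending like _2 or _b are one class to them, and where a whole thing is asked for, a point or a joint stands for the part that bears it (a point fixed in the world has none). Each returns a list of dicts, best first, with "conf" (0 to 1); they miss things now and then, are a little off and sometimes report something else, mostly with a low value. They report only what shows in the picture. A call takes as long as a camera call.
- bot.search_frame(picture, target): "box" ([left, top, right, bottom] in pixels, round what is visible of it).
- bot.trace(picture, target): "pixels" (480x640 bool, what is visible of it) and "box" ([left, top, right, bottom] in pixels, round what is visible of it).
- bot.pinpoint(picture, target): "pixel" ([column, row] in pixels: a listed point, or the origin of a listed thing).
The state is a dict: "time": time; "q": joint angles; "qd": joint speeds; "joint_efforts": joint torques, N m; "ee_pos": TCP position; "tcp_rot": TCP orientation; "wrist_force": force on the tool from outside, world axes, zero at the start; "torque": the same for the moment, N m; "opening": finger opening in m; "grasp_force": force on a finger pad.
Only numpy, scipy, OpenCV 4.12 (cv2) and the standard library are available. Lean on these libraries where they do the work, as an engineer would, in place of code of your own. Each camera call takes 0.05 s, during which the arm holds its last target. There are 200 camera calls.

### The job

Close the open terminal box with the cover that has the tongue: tilt the cover about twenty degrees with its tongue low and its far end raised, hook the tongue under the lip at the end of the box nearest the robot, then swing the far end down until the cover lies flat on the box, inside the far stop, centred and square with it. Leave the plain cover without a tongue where it lies, and let go of the cover once it is seated.

Things in the scene. Friction and masses are not known exactly. Their poses are not given: they have to be found in the camera images.
- tongue_cover_grip (a point): Loose bare-aluminium cover to fit, 0.2 kg, flat on the bench left or right of the box. Plate 120 (x) x 100 (y) x 4 mm; a flat tongue sticks out of its -x edge. On the plate's middle stands a solid pull to grip, 14 (x) x 50 (y) mm, 30 mm high above the plate. Point: middle of the pull, 19 mm above the plate's underside, over the plate's centre. x runs from tongue to far edge, z up.
- tongue_tip (a point): Middle of the tongue's end edge, on the cover's underside: 84 mm to -x and 19 mm below tongue_cover_grip; same axes. The tongue is 60 mm wide (y), 4 mm thick, level with the plate and 24 mm long. Tongue tip to the cover's far edge: 144 mm. Seated in the middle of its play (8 mm either way), this point lies 72 mm to -x of box_seat, at its height.
- box_seat (a point): Open aluminium terminal box fixed to the bench, 168 (x) x 90 (y) mm, grey terminal strip inside. Point: over the box's centre, 40 mm above the bench, the level of the side walls' and end ledges' tops on which the cover rests. x runs from the lip end (near the robot) to the far end, where a stop wall, inner face at x = 80 mm, stands 12 mm above this level. Nothing stands up at the sides.
- box_lip (a point): Middle of the lip's free lower edge, 56 mm to -x and 20 mm above box_seat; same axes. The lip is 4 mm thick, 90 mm wide and reaches 24 mm from the box's end wall (inner face at x = -80 mm from box_seat). The slot below is 20 mm high over a flat ledge at seat level, open at both sides. From lip to far stop is 136 mm, so the 144 mm cover goes in only tilted.
- plain_cover_grip (a point): Loose bystander: a cover of the same material with the same pull (14 x 50 x 30 mm), but its plate is 100 x 100 x 4 mm and has no tongue. Swaps places at random with the tongue cover. Point: middle of its pull, 19 mm above its underside. Not to be disturbed.

How it is judged:
By the outcome, as a careful person would: the job done as asked, in the order asked, and still so for the second after the job is handed in, with the robot touching nothing.
It also fails if it takes over 45 s, if anything falls off the work surface, if the arm or the gripper's body presses on something with over 40 N, if the wrist force passes 120 N, or if a joint passes its speed limit or range.

## Working session

There is one attempt and no reset: what is moved stays moved. The work goes in short steps, Python scripts to look and compute and a tool call to move; the robot and the scene stay as the last step left them, time stands still between calls to the robot, and variables do not carry over. Pictures are saved under pics/ and viewed, at most 10 in all, crops included, and the job is handed in when it is done.

Besides the shell and the picture viewer there is one more tool, called after "Call:" by a JSON object that holds its "fn" and its "kwargs". play_rows: Moves the arm, as the interface text tells. Its arguments: {"type":"object","properties":{"targets":{"type":"array","items":{"type":"object","properties":{"grip":{"type":"number"},"linear":{"type":"array","items":{"type":"number"}},"delta_rot":{"type":"array","items":{"type":"number"}}}}},"force":{"type":"number"}},"required":["targets"]}

```bash
mkdir -p pics
cat > h.py <<'E'
import numpy as np,cv2
from workcell import bot
def ray(p,px):
    f=240/np.tan(np.radians(p["fov_y"])/2);M=np.linalg.inv(p["world_to_cam"])
    d=np.array([(px[0]-p["cx"])/f,-(px[1]-p["cy"])/f,-1.]);return M[:3,3],M[:3,:3]@d
def atz(p,px,z):
    o,d=ray(p,px);return o+d*(z-o[2])/d[2]
def cloud(p):
    f=240/np.tan(np.radians(p["fov_y"])/2);v,u=np.mgrid[:480,:640];r=p["range_z"]
    c=np.stack([(u-p["cx"])/f*r,-(v-p["cy"])/f*r,-r],-1);M=np.linalg.inv(p["world_to_cam"])
    return c@M[:3,:3].T+M[:3,3]
def save(p,n): cv2.imwrite(f"pics/{n}.png",p["color"][...,::-1])
E
python3 - <<'E'
from h import *
Z=dict(tongue_cover_grip=.019,tongue_tip=0,box_seat=.04,box_lip=.06,plain_cover_grip=.019)
ps=[]
for n in("top","scene"):
    p=bot.camera(n);save(p,n);C=cloud(p);ps.append(C)
    print(n,p["fov_y"],p["cx"],p["cy"],[k for k in p],np.round(np.linalg.inv(p["world_to_cam"])[:3,3],3),(p["range_z"]>0).mean())
    for t,z in Z.items():
        for r in bot.pinpoint(p,t)[:2]: print(t,round(r["conf"],2),np.round(r["pixel"],1),np.round(atz(p,r["pixel"],z),4))
    for t in("tongue_cover_grip","plain_cover_grip"):
        for r in bot.trace(p,t)[:1]:
            m=r["pixels"]&(p["range_z"]>0);X=C[m]
            for lo,hi in((-.01,.012),(.026,.05)):
                s=X[(X[:,2]>lo)&(X[:,2]<hi)]
                if len(s)>20: print(t,r["conf"],len(s),np.round(np.median(s[:,2]),4),cv2.minAreaRect((s[:,:2]*1000).astype(np.float32)))
a=cv2.hconcat([cv2.imread("pics/top.png"),cv2.imread("pics/scene.png")]);cv2.imwrite("pics/both.png",cv2.resize(a,(800,300),interpolation=cv2.INTER_AREA))
print(bot.get_obs())
E
```

```text
top 51.5202665924542 315.0710124268951 235.512909037819 ['color', 'range_z', 'fov_y', 'cx', 'cy', 'world_to_cam', 'shot'] [0.397 0.052 0.904] 0.9959244791666667
tongue_cover_grip 0.57 [163.2 233.1] [0.4475 0.3096 0.019 ]
tongue_tip 0.59 [163.  234.5] [0.4461 0.3155 0.    ]
tongue_tip 0.56 [177.4 282.6] [0.3587 0.2895 0.    ]
box_lip 0.68 [307.1 213.6] [0.4753 0.0536 0.06  ]
plain_cover_grip 0.87 [441.9 245.2] [ 0.4195 -0.1863  0.019 ]
tongue_cover_grip 0.71 3887 0.0044 ((431.4129943847656, 308.60321044921875), (146.8368682861328, 102.32422637939453), 13.253782272338867)
tongue_cover_grip 0.71 247 0.0342 ((442.66339111328125, 310.4812927246094), (14.4753999710083, 50.69344711303711), 13.344082832336426)
plain_cover_grip 0.72 2775 0.0051 ((416.1851806640625, -182.79879760742188), (102.12614440917969, 103.61414337158203), 71.64990234375)
plain_cover_grip 0.72 240 0.035 ((416.60150146484375, -181.59962463378906), (49.788246154785156, 14.060089111328125), 71.19200897216797)
scene 46.17617293533789 318.97532956794566 233.6926768334548 ['color', 'range_z', 'fov_y', 'cx', 'cy', 'world_to_cam
[... 831 characters left out ...]
54650879), 74.08344268798828)
{'time': 0.8, 'q': array([-6.84693742e+01,  4.97793827e+00,  1.00793606e+01,  9.51003328e+01,
       -2.17638751e-04,  8.99988620e+01]), 'qd': array([-0.10408928, -0.02552853, -0.10499149, -0.0688639 , -0.1371629 ,
        0.03614159]), 'joint_efforts': array([ 3.55102362e-03, -5.20054829e+01,  4.64836943e+01,  1.32564022e-03,
        1.44189826e-04, -1.44508141e-05]), 'ee_pos': array([ 0.20184675, -0.51161864,  0.23130365]), 'tcp_rot': array([1.79998910e+02, 2.17660391e-04, 2.15317638e+01]), 'wrist_force': array([-0.770046  ,  0.06437483, -0.4377284 ]), 'torque': array([-0.0123852 , -0.00281554, -0.02297843]), 'grasp_force': 0.0, 'opening': 0.08507448391234215}
```

View pics/top.png

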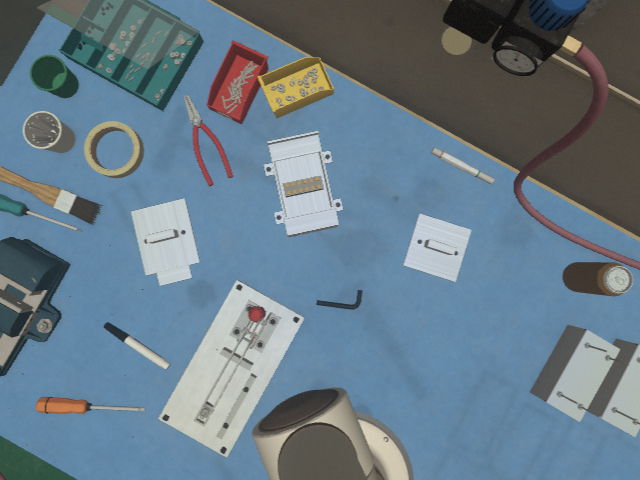

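The top view shows the tongue cover on the left at (165,240) with its tongue toward the robot at (177,278). The box is at (303,185) with its lip end at about (310,225), and the plain cover is on the right at (440,247). Next I'll get the box pose from depth.

Run:
```python
from h import *
for n in("top","scene"):
    p=bot.camera(n);C=cloud(p)
    L=atz(p,bot.pinpoint(p,"box_lip")[0]["pixel"],.06)
    near=(np.hypot(C[...,0]-.53,C[...,1]-.055)<.125)&(p["range_z"]>0)
    z=C[...,2];print(n,"lip",L,np.histogram(z[near],bins=np.arange(-.004,.08,.004)))
    for lo,hi in((.059,.072),(.048,.058),(.036,.046)):
        m=(near&(z>lo)&(z<hi)).astype(np.uint8)
        k,lab,st,_=cv2.connectedComponentsWithStats(m)
        if k>1:
            i=1+st[1:,4].argmax();s=C[lab==i]
            print(lo,len(s),np.median(s[:,2]),cv2.minAreaRect((s[:,:2]*1000).astype(np.float32)))
    if bot.trace(p,"box_seat"):
        X=C[bot.trace(p,"box_seat")[0]["pixels"]];X=X[(X[:,2]>.03)&(X[:,2]<.08)];print("seat trace",cv2.minAreaRect((X[:,:2]*1000).astype(np.float32)))
```

```text
top lip [0.47116016 0.05364289 0.06      ] (array([3579, 6619, 1244,   47,   78,  378,  140,   13,   17,   22,  425,
        860,   56,   77,   78,   14,  254,  606,   14,    0]), array([-0.004,  0.   ,  0.004,  0.008,  0.012,  0.016,  0.02 ,  0.024,
        0.028,  0.032,  0.036,  0.04 ,  0.044,  0.048,  0.052,  0.056,
        0.06 ,  0.064,  0.068,  0.072,  0.076]))
0.059 877 0.06485423108075072 ((461.09039306640625, 46.340850830078125), (28.03997802734375, 90.04299926757812), 11.510708808898926)
0.048 144 0.05214887575769017 ((609.798828125, 76.40576171875), (5.277100563049316, 88.96890258789062), 11.910920143127441)
0.036 1307 0.04074199241512122 ((542.86572265625, 62.856468200683594), (134.7828826904297, 90.13361358642578), 11.399231910705566)
seat trace ((529.9251708984375, 60.20606994628906), (168.56610107421875, 90.1241455078125), 11.43413257598877)
scene lip [0.47648497 0.05131398 0.06      ] (array([1545, 4593,  828,  233,  276,  446,  370,  253,  256,  248,  439,
        870,   85,   84,  105,   27,  157,  508,    5,    0]), array([-0.004,  0.   ,  0.004,  0.008,  0.012,  0.016,  0.02 ,  0.024,
        0.028,  0.032,  0.036,  0.04 ,  0.044,  0.048,  0.052,  0.056,
        0.06 ,  0.064,  0.068,  0.072,  0.076]))
0.059 680 0.06493144384407384 ((461.8514404296875, 48.22178649902344), (29.18864631652832, 91.07891845703125), 11.445758819580078)
0.048 125 0.05240934674443243 ((611.02294921875, 78.24691009521484), (6.570837020874023, 89.71009826660156), 11.026103973388672)
0.036 1349 0.04081371727400218 ((529.0946044921875, 62.0793342590332), (167.0384063720703, 94.17134094238281), 10.652237892150879)
seat trace ((530.852294921875, 62.66260528564453), (170.4255828857422, 95.839111328125), 11.643567085266113)
```

Call:
{"fn": "play_rows", "kwargs": {"targets": [{"grip": 90,"linear": [1.2,4.1,0],"delta_rot": [0,0,0.07]},{"grip": 90,"linear": [2.6,9,0],"delta_rot": [0,0,0.15]},{"grip": 90,"linear": [3.9,13.5,0],"delta_rot": [0,0,0.23]},{"grip": 90,"linear": [5.2,18,0],"delta_rot": [0,0,0.31]},{"grip": 90,"linear": [6.5,22.5,0],"delta_rot": [0,0,0.39]},{"grip": 90,"linear": [7.8,27,0],"delta_rot": [0,0,0.47]},{"grip": 90,"linear": [9.1,31.5,0],"delta_rot": [0,0,0.55]},{"grip": 90,"linear": [10.4,36,0],"delta_rot": [0,0,0.63]},{"grip": 90,"linear": [11.7,40.5,0],"delta_rot": [0,0,0.71]},{"grip": 90,"linear": [13,45,0],"delta_rot": [0,0,0.79]}]}}

```text
time: 2.2
ee_pos: [0.3319, -0.0598, 0.2316]
tcp_rot: [179.9, -0.0, 67.0]
wrist_force: [2.1, -0.6, -0.4]
opening: 0.0551
grasp_force: 0.0
```

Call:
{"fn": "play_rows", "kwargs": {"targets": [{"grip": 90,"linear": [1.3,4.4,0],"delta_rot": [0,0,0.08]},{"grip": 90,"linear": [2.6,8.8,0],"delta_rot": [0,0,0.16]},{"grip": 90,"linear": [3.9,13.2,0],"delta_rot": [0,0,0.24]},{"grip": 90,"linear": [5.2,17.6,0],"delta_rot": [0,0,0.32]},{"grip": 90,"linear": [6.5,22,-1],"delta_rot": [0,0,0.4]},{"grip": 90,"linear": [7.8,26.4,-2],"delta_rot": [0,0,0.48]},{"grip": 90,"linear": [9.1,30.8,-4],"delta_rot": [0,0,0.56]},{"grip": 90,"linear": [10.2,34.5,-6],"delta_rot": [0,0,0.638]},{"grip": 90,"linear": [11.1,37.3,-8],"delta_rot": [0,0,0.638]},{"grip": 90,"linear": [11.1,37.3,-8],"delta_rot": [0,0,0.638]}]}}

```text
time: 3.2
ee_pos: [0.4422, 0.3135, 0.1474]
tcp_rot: [-179.7, 0.1, 103.5]
wrist_force: [-0.3, -2.0, 0.0]
opening: 0.0551
grasp_force: 0.0
```

Run:
```python
from h import *
p=bot.camera("wrist");save(p,"w1");C=cloud(p);o=bot.get_obs();print(o["ee_pos"],o["tcp_rot"])
for t in("tongue_cover_grip","tongue_tip"):
    for r in bot.pinpoint(p,t)[:1]: print(t,r["conf"],r["pixel"],atz(p,r["pixel"],.019 if "grip" in t else 0))
z=C[...,2];near=np.hypot(C[...,0]-.443,C[...,1]-.311)<.04
s=C[near&(z>.028)&(z<.04)&(p["range_z"]>0)];print(len(s),np.median(s[:,2]) if len(s) else 0,cv2.minAreaRect((s[:,:2]*1000).astype(np.float32)) if len(s) else 0)
```

```text
[0.44215676 0.31215013 0.14925629] [-1.79809506e+02  7.77303725e-02  1.03458379e+02]
tongue_cover_grip 0.56 [322.7, 239.2] [0.44162119 0.31203028 0.019     ]
tongue_tip 0.78 [229.7, 234.0] [0.36421985 0.29221983 0.        ]
1146 0.03394771985330006 ((442.8665466308594, 311.0923156738281), (13.803201675415039, 49.89443588256836), 13.081232070922852)
```

View pics/w1.png

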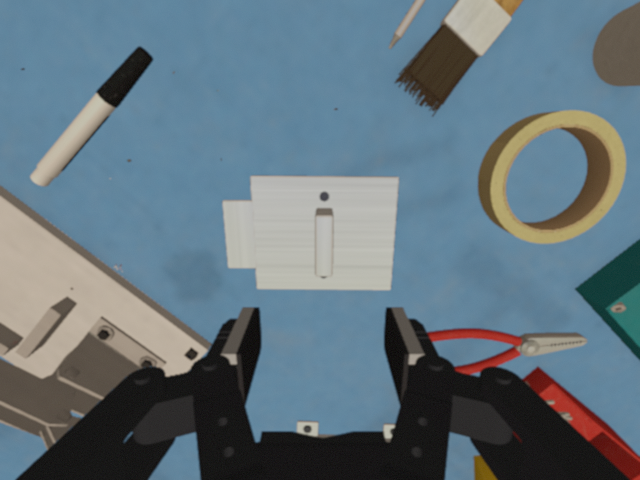

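The wrist view shows the pull at (324,243) with the tongue to the left at (238,234). The fingers straddle the pull along the cover's length, so I'll descend.

Call:
{"fn": "play_rows", "kwargs": {"targets": [{"grip": 90,"linear": [0,-0.05,-3],"delta_rot": [0,0,-0.004]},{"grip": 90,"linear": [0,-0.1,-6.5],"delta_rot": [0,0,-0.004]},{"grip": 90,"linear": [0,-0.1,-10],"delta_rot": [0,0,-0.004]},{"grip": 90,"linear": [0,-0.1,-12.5],"delta_rot": [0,0,-0.004]},{"grip": 90,"linear": [0,-0.1,-13.6],"delta_rot": [0,0,-0.004]},{"grip": 90,"linear": [0,-0.1,-14.2],"delta_rot": [0,0,-0.004]},{"grip": 90,"linear": [0,-0.1,-14.2],"delta_rot": [0,0,-0.004]},{"grip": 90,"linear": [0,-0.1,-14.2],"delta_rot": [0,0,-0.004]}]}}

```text
time: 4.15
ee_pos: [0.4437, 0.3107, 0.0109]
tcp_rot: [179.9, -0.1, 103.1]
wrist_force: [0.7, -0.3, 0.8]
opening: 0.055
grasp_force: 0.0
```

Call:
{"fn": "play_rows", "kwargs": {"force": 80, "targets": [{"grip": 90,"linear": [-0.05,0,-0.3]},{"grip": 90,"linear": [-0.05,0,-0.3]},{"grip": 255,"linear": [-0.05,0,-0.3]},{"grip": 255,"linear": [-0.05,0,-0.3]},{"grip": 255,"linear": [-0.05,0,-0.3]},{"grip": 255,"linear": [-0.05,0,-0.3]},{"grip": 255,"linear": [-0.05,0,-0.3]},{"grip": 255,"linear": [-0.05,0,-0.3]}]}}

```text
validation failed for argument at $.ta...
```

Call:
{"fn": "play_rows", "kwargs": {"force": 80, "targets": [{"grip": 90,"linear": [-0.05,0,-0.3],"delta_rot": [0,0,0]},{"grip": 90,"linear": [-0.05,0,-0.3],"delta_rot": [0,0,0]},{"grip": 255,"linear": [-0.05,0,-0.3],"delta_rot": [0,0,0]},{"grip": 255,"linear": [-0.05,0,-0.3],"delta_rot": [0,0,0]},{"grip": 255,"linear": [-0.05,0,-0.3],"delta_rot": [0,0,0]},{"grip": 255,"linear": [-0.05,0,-0.3],"delta_rot": [0,0,0]},{"grip": 255,"linear": [-0.05,0,-0.3],"delta_rot": [0,0,0]},{"grip": 255,"linear": [-0.05,0,-0.3],"delta_rot": [0,0,0]}]}}

```text
time: 4.95
ee_pos: [0.4426, 0.3106, 0.0067]
tcp_rot: [180.0, -0.0, 103.1]
wrist_force: [-0.2, -0.2, 5.5]
opening: 0.0127
grasp_force: 79.3
```

Call:
{"fn": "play_rows", "kwargs": {"targets": [{"grip": 255,"linear": [0,0,2],"delta_rot": [0,0,0]},{"grip": 255,"linear": [0,0,6],"delta_rot": [0,0,0]},{"grip": 255,"linear": [0,0,10],"delta_rot": [0,0,0]},{"grip": 255,"linear": [0,0,13],"delta_rot": [0,0,0]},{"grip": 255,"linear": [1.5,-3,14],"delta_rot": [0.012,-0.057,-0.005]},{"grip": 255,"linear": [3.5,-7,14],"delta_rot": [0.025,-0.114,-0.01]},{"grip": 255,"linear": [5.5,-11,14],"delta_rot": [0.037,-0.171,-0.015]},{"grip": 255,"linear": [7.5,-15,14],"delta_rot": [0.05,-0.228,-0.02]},{"grip": 255,"linear": [9.5,-19,14],"delta_rot": [0.062,-0.285,-0.025]},{"grip": 255,"linear": [11.3,-22.4,14],"delta_rot": [0.074,-0.341,-0.03]}]}}

```text
time: 5.95
ee_pos: [0.5554, 0.0843, 0.1456]
tcp_rot: [159.9, 0.0, 101.3]
wrist_force: [-0.1, -0.0, -2.0]
opening: 0.0131
grasp_force: 78.8
```

Call:
{"fn": "play_rows", "kwargs": {"targets": [{"grip": 255,"linear": [1,-1.8,0],"delta_rot": [0,0,0]},{"grip": 255,"linear": [1,-1.8,0],"delta_rot": [0,0,0]},{"grip": 255,"linear": [1,-1.8,0],"delta_rot": [0,0,0]}]}}

```text
time: 6.25
ee_pos: [0.5648, 0.0681, 0.1454]
tcp_rot: [160.1, -0.0, 101.3]
wrist_force: [0.5, -0.1, -3.2]
opening: 0.0125
grasp_force: 78.9
```

```bash
cat > m.py <<'E'
from h import *
from scipy.spatial.transform import Rotation as R
import sys
o=bot.get_obs();T=R.from_euler("xyz",o["tcp_rot"],degrees=True).as_matrix();P=o["ee_pos"]
# cover frame from tool: x=tool y, z=-tool z
Rc=np.column_stack([T[:,1],-(-T[:,0])*1,-T[:,2]]);Rc[:,1]=np.cross(Rc[:,2],Rc[:,0])
B=np.array([.5301,.0611,.04]);Rb=R.from_euler("z",11.4,degrees=True).as_matrix()
tip=P+Rc@np.array([-.084,0,-.0067])
print("TCP box mm",(Rb.T@(P-B)*1000).round(1),"tip",(Rb.T@(tip-B)*1000).round(1))
print("cover in box: yaw",np.degrees(np.arctan2(*(Rb.T@Rc)[[1,0],0])).round(2),"tilt",np.degrees(np.arcsin(Rc[2,0])).round(2),"roll",np.degrees(np.arcsin(Rc[2,1])).round(2),o["wrist_force"].round(1),o["opening"],o["time"])
for n in sys.argv[1:]:
    p=bot.camera(n);save(p,n+str(int(o["time"]*10)))
    for t in("tongue_cover_grip","tongue_tip"):
      for r in bot.trace(p,t)[:1]:
        C=cloud(p)[r["pixels"]&(p["range_z"]>0)];L=(C-P)@Rc*1000  # cover axes rel. TCP
        s=L[(abs(L[:,2]+2.7)<4)&(abs(L[:,0])<110)&(abs(L[:,1])<70)]
        if len(s)>50: print(n,t,r["conf"],len(s),"plate top z",np.median(s[:,2]).round(1),cv2.minAreaRect(s[:,:2].astype(np.float32)))
E
python3 m.py top wrist scene
```

```text
TCP box mm [ 35.4  -0.  105.4] tip [-41.3   0.1  70.5]
cover in box: yaw -0.09 tilt 19.88 roll 0.02 [ 0.5 -0.1 -3.2] 0.012547222214025463 6.25
top tongue_cover_grip 0.72 980 plate top z -1.9 ((41.802772521972656, 0.607940673828125), (37.0847053527832, 100.2184829711914), 0.9332768321037292)
top tongue_tip 0.63 1011 plate top z -1.9 ((41.427215576171875, 0.5756721496582031), (37.50027084350586, 100.11579132080078), 0.6495679020881653)
wrist tongue_cover_grip 0.65 39155 plate top z -2.0 ((-11.993011474609375, 1.3072242736816406), (144.23989868164062, 100.45044708251953), 0.2011243999004364)
wrist tongue_tip 0.71 39105 plate top z -2.0 ((-11.993011474609375, 1.3072242736816406), (144.23989868164062, 100.45044708251953), 0.2011243999004364)
scene tongue_cover_grip 0.98 2980 plate top z -1.3 ((-10.12432861328125, 4.938926696777344), (143.7460174560547, 100.80673217773438), 0.011298923753201962)
scene tongue_tip 0.57 2972 plate top z -1.3 ((-10.478851318359375, 5.049106597900391), (143.97386169433594, 99.82493591308594), 0.6208384037017822)
```

```bash
cat > b.py <<'E'
from m import *
for n in ("wrist","top"):
    p=bot.camera(n);C=(cloud(p)-B)@Rb*1000;ok=p["range_z"]>0
    for nm,x0,x1,z0,z1 in(("lip",-92,-50,20,28),("stop",74,92,9,15)):
        s=C[ok&(C[...,0]>x0)&(C[...,0]<x1)&(abs(C[...,1])<60)&(C[...,2]>z0)&(C[...,2]<z1)]
        if len(s)>30: print(n,nm,len(s),"z",np.median(s[:,2]).round(1),cv2.minAreaRect(s[:,:2].astype(np.float32)))
    if n=="wrist": save(p,"w_hov")
E
python3 b.py
```

```text
TCP box mm [ 36.    0.6 106.3] tip [-40.6   0.6  71.3]
cover in box: yaw 0.03 tilt 19.99 roll -0.0 [-0.1 -0.3 -2. ] 0.012698530997577527 6.7
wrist lip 8474 z 24.2 ((-70.39032745361328, -0.794158935546875), (90.20094299316406, 28.59756851196289), 89.97589874267578)
wrist stop 135 z 11.9 ((81.31523132324219, 36.850250244140625), (4.613971710205078, 14.404967308044434), 0.5914426445960999)
```

View pics/w_hov.png

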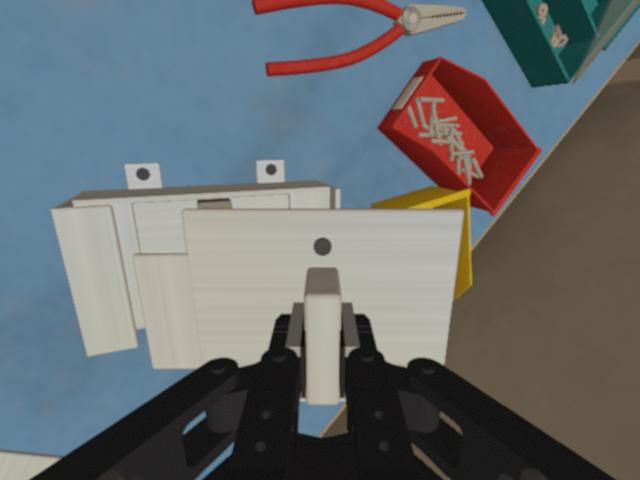

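The wrist view shows the lip at (95,280) and the tongue beside and above it at (165,310), with the cover parallel to the box. It sits about 2 mm too far to +y, so I'll correct that and descend.

Call:
{"fn": "play_rows", "kwargs": {"targets": [{"grip": 255,"linear": [0,-0.1,-1],"delta_rot": [0,0,0]},{"grip": 255,"linear": [0.05,-0.23,-3],"delta_rot": [0,0,0]},{"grip": 255,"linear": [0.05,-0.23,-4.5],"delta_rot": [0,0,0]},{"grip": 255,"linear": [0.05,-0.23,-5.5],"delta_rot": [0,0,0]},{"grip": 255,"linear": [0.05,-0.23,-6.2],"delta_rot": [0,0,0]},{"grip": 255,"linear": [0.05,-0.23,-6.5],"delta_rot": [0,0,0]},{"grip": 255,"linear": [0.05,-0.23,-6.5],"delta_rot": [0,0,0]},{"grip": 255,"linear": [0.05,-0.23,-6.5],"delta_rot": [0,0,0]}]}}

```text
time: 7.6
ee_pos: [0.5662, 0.0662, 0.082]
tcp_rot: [160.0, 0.0, 101.4]
wrist_force: [0.5, 0.3, -3.8]
opening: 0.0128
grasp_force: 79.0
```

```bash
python3 b.py
```

```text
TCP box mm [36.4 -2.2 42. ] tip [-40.2  -2.2   6.9]
cover in box: yaw -0.01 tilt 20.05 roll -0.01 [ 0.5  0.3 -3.8] 0.012777856579038313 7.6
wrist lip 16528 z 24.2 ((-70.36521911621094, -1.2170372009277344), (91.2435073852539, 28.969257354736328), 89.94374084472656)
wrist stop 73 z 11.7 ((80.8716049194336, 41.603515625), (4.052095413208008, 4.69871187210083), 9.400015830993652)
```

```bash
python3 m.py wrist
```

```text
TCP box mm [36.4 -2.2 42.1] tip [-40.2  -2.2   7. ]
cover in box: yaw -0.01 tilt 20.05 roll -0.01 [-0.2 -0.1 -2.4] 0.012767152049601162 7.7
wrist tongue_cover_grip 0.65 39047 plate top z -2.3 ((-12.513687133789062, 0.0861968994140625), (100.4244613647461, 144.0225372314453), 89.98324584960938)
wrist tongue_tip 0.71 39009 plate top z -2.3 ((-12.548980712890625, 0.08620452880859375), (100.4244613647461, 143.95193481445312), 89.98324584960938)
```

Call:
{"fn": "play_rows", "kwargs": {"targets": [{"grip": 255,"linear": [-0.02,0.08,-0.3],"delta_rot": [0,0,0]},{"grip": 255,"linear": [-0.5,-0.02,-0.4],"delta_rot": [0,0,0]},{"grip": 255,"linear": [-1,-0.12,-0.4],"delta_rot": [0,0,0]},{"grip": 255,"linear": [-1.5,-0.22,-0.4],"delta_rot": [0,0,0]},{"grip": 255,"linear": [-2,-0.32,-0.4],"delta_rot": [0,0,0]},{"grip": 255,"linear": [-2.5,-0.42,-0.4],"delta_rot": [0,0,0]},{"grip": 255,"linear": [-2.9,-0.5,-0.4],"delta_rot": [0,0,0]},{"grip": 255,"linear": [-3.17,-0.56,-0.4],"delta_rot": [0,0,0]},{"grip": 255,"linear": [-3.17,-0.56,-0.4],"delta_rot": [0,0,0]},{"grip": 255,"linear": [-3.17,-0.56,-0.4],"delta_rot": [0,0,0]}]}}

```text
time: 8.85
ee_pos: [0.5343, 0.0605, 0.0774]
tcp_rot: [160.0, 0.0, 101.4]
wrist_force: [-0.9, -0.5, -1.8]
opening: 0.0127
grasp_force: 79.0
```

```bash
python3 m.py scene wrist; python3 -c "
import cv2;a=cv2.imread('pics/scene87.png');import glob;print(glob.glob('pics/scene*'))
f=sorted(glob.glob('pics/scene8*'))[-1];cv2.imwrite('pics/crop1.png',cv2.resize(cv2.imread(f)[150:310,190:390],None,fx=3.5,fy=3.5))"
```

```text
TCP box mm [ 4.  -1.4 37.4] tip [-72.7  -1.4   2.4]
cover in box: yaw -0.02 tilt 20.01 roll -0.0 [-0.9 -0.5 -1.8] 0.012727927560450984 8.85
scene tongue_tip 0.66 2405 plate top z -1.9 ((0.3175010681152344, 4.1605224609375), (122.71874237060547, 100.85739135742188), 1.023681879043579)
wrist tongue_cover_grip 0.74 34688 plate top z -2.5 ((-3.310474395751953, 0.06638717651367188), (126.1117172241211, 100.5031509399414), 0.0657510757446289)
wrist tongue_tip 0.93 34621 plate top z -2.5 ((-3.3052330017089844, 0.0663909912109375), (126.10123443603516, 100.5031509399414), 0.0657510831952095)
['pics/scene.png', 'pics/scene88.png', 'pics/scene62.png'][ WARN:0@0.011] global loadsave.cpp:275 findDecoder imread_('pics/scene87.png'): can't open/read file: check file path/integrity
```

View pics/crop1.png

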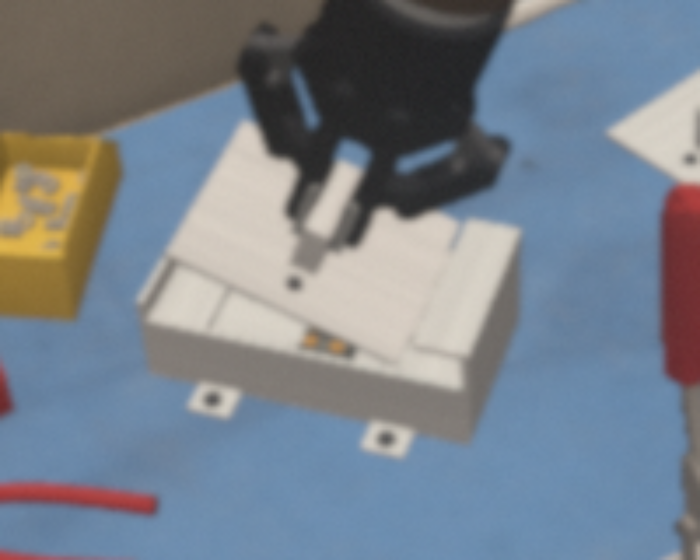

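The tongue is hidden under the lip, with the plate's near edge next to it at (430,300) in the crop, and the far end is raised. I'll swing it down about the tongue tip.

Call:
{"fn": "play_rows", "kwargs": {"targets": [{"grip": 255,"linear": [0.12,0.024,-0.27],"delta_rot": [-0.007,0.034,0]},{"grip": 255,"linear": [0.235,0.048,-0.54],"delta_rot": [-0.0138,0.0684,0]},{"grip": 255,"linear": [0.33,0.067,-0.82],"delta_rot": [-0.0207,0.1026,0]},{"grip": 255,"linear": [0.42,0.085,-1.1],"delta_rot": [-0.0276,0.1368,0]},{"grip": 255,"linear": [0.56,0.114,-1.69],"delta_rot": [-0.0415,0.205,0]},{"grip": 255,"linear": [0.62,0.125,-1.99],"delta_rot": [-0.0484,0.24,0]},{"grip": 255,"linear": [0.67,0.135,-2.29],"delta_rot": [-0.0553,0.274,0]},{"grip": 255,"linear": [0.73,0.147,-2.77],"delta_rot": [-0.0657,0.325,0]},{"grip": 255,"linear": [0.735,0.15,-2.95],"delta_rot": [-0.069,0.342,0]},{"grip": 255,"linear": [0.735,0.15,-2.95],"delta_rot": [-0.069,0.342,0]}]}}

```text
time: 10.15
ee_pos: [0.5418, 0.0621, 0.0471]
tcp_rot: [-180.0, 0.0, 101.4]
wrist_force: [1.0, 0.1, -2.5]
opening: 0.0128
grasp_force: 79.0
```

```bash
python3 m.py wrist top; python3 b.py
```

```text
TCP box mm [11.7 -1.3  7.1] tip [-72.3  -1.3   0.5]
cover in box: yaw -0.01 tilt -0.04 roll -0.0 [ 1.   0.1 -2.5] 0.01277566152499036 10.15
wrist tongue_cover_grip 0.57 37182 plate top z -2.5 ((-8.127922058105469, 0.5574607849121094), (138.30323791503906, 99.53850555419922), 0.15356414020061493)
wrist tongue_tip 0.85 37352 plate top z -2.5 ((-8.257560729980469, 0.35764312744140625), (138.4500732421875, 99.95047760009766), 0.14137326180934906)
TCP box mm [11.3 -1.4  8.2] tip [-72.7  -1.4   1.4]
cover in box: yaw -0.02 tilt 0.07 roll -0.01 [ 0.2  0.3 -2.6] 0.012814602624101784 10.45
wrist lip 12274 z 24.1 ((-70.38856506347656, -0.35794830322265625), (90.17308044433594, 29.378034591674805), 89.44725036621094)
wrist stop 1831 z 11.8 ((81.1905288696289, 4.589687347412109), (79.34098815917969, 4.94293737411499), 89.95821380615234)
```

Call:
{"fn": "play_rows", "kwargs": {"targets": [{"grip": 255,"linear": [0,0.02,-0.05],"delta_rot": [0,0,0]},{"grip": 255,"linear": [0,0.02,-0.1],"delta_rot": [0,0,0]},{"grip": 255,"linear": [0,0.02,-0.15],"delta_rot": [0,0,0]},{"grip": 255,"linear": [0,0.02,-0.15],"delta_rot": [0,0,0]},{"grip": 255,"linear": [0,0.02,-0.15],"delta_rot": [0,0,0]}]}}

```text
time: 11.05
ee_pos: [0.5415, 0.0622, 0.0467]
tcp_rot: [180.0, 0.0, 101.4]
wrist_force: [-3.6, 0.1, 4.6]
opening: 0.0125
grasp_force: 80.0
```

Call:
{"fn": "play_rows", "kwargs": {"targets": [{"grip": 130,"linear": [0,0,0],"delta_rot": [0,0,0]},{"grip": 130,"linear": [0,0,0],"delta_rot": [0,0,0]},{"grip": 130,"linear": [0,0,0],"delta_rot": [0,0,0]},{"grip": 130,"linear": [0,0,0],"delta_rot": [0,0,0]},{"grip": 130,"linear": [0,0,0],"delta_rot": [0,0,0]},{"grip": 130,"linear": [0,0,1],"delta_rot": [0,0,0]},{"grip": 130,"linear": [0,0,4],"delta_rot": [0,0,0]},{"grip": 130,"linear": [0,0,8],"delta_rot": [0,0,0]},{"grip": 130,"linear": [0,0,12],"delta_rot": [0,0,0]},{"grip": 130,"linear": [0,0,12],"delta_rot": [0,0,0]}]}}

```text
time: 12.05
ee_pos: [0.5437, 0.0624, 0.173]
tcp_rot: [179.5, 0.1, 101.4]
wrist_force: [0.2, -0.6, 0.0]
opening: 0.0424
grasp_force: 0.0
```

```bash
cat > f.py <<'E'
from m import *
p=bot.camera("wrist");save(p,"final");C=(cloud(p)-B)@Rb*1000;ok=p["range_z"]>0
for nm,x0,x1,z0,z1 in(("lip",-92,-50,20,28),("stop",76,92,9,15),("plate",-62,76,1.5,7),("pull",-10,30,30,38)):
    s=C[ok&(C[...,0]>x0)&(C[...,0]<x1)&(abs(C[...,1])<60)&(C[...,2]>z0)&(C[...,2]<z1)]
    if len(s)>30:
        print(nm,len(s),"z",np.median(s[:,2]).round(1),cv2.minAreaRect(s[:,:2].astype(np.float32)))
        if nm=="plate": print("slope",np.linalg.lstsq(np.c_[s[:,:2],np.ones(len(s))],s[:,2],rcond=None)[0])
E
python3 f.py
```

```text
TCP box mm [ 13.6  -1.4 133. ] tip [-70.4  -1.4 125.6]
cover in box: yaw -0.01 tilt 0.52 roll -0.05 [ 0.2 -0.6  0. ] 0.04241336894048703 12.05
lip 4322 z 24.1 ((-70.18304443359375, -0.7186050415039062), (89.8214111328125, 28.67818832397461), 89.96913146972656)
stop 630 z 11.8 ((81.45792388916016, -1.0006790161132812), (89.76065063476562, 4.506931781768799), 89.93941497802734)
plate 17435 z 4.1 ((7.128959655761719, -0.9894180297851562), (100.20867919921875, 137.6005859375), 89.98503112792969)
slope [-3.11120296e-04  4.36103111e-04  4.14432778e+00]
pull 1249 z 34.0 ((11.025727272033691, -0.6173496246337891), (49.464569091796875, 13.753270149230957), 89.2118148803711)
```

View pics/final.png

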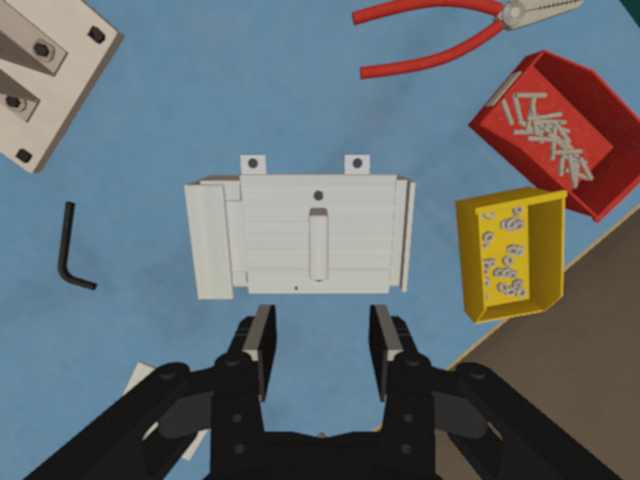

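The picture shows the cover flat on the box, with its pull at (318,245), the tongue under the lip at (210,240) and the far edge inside the stop at (405,235). It is centred within about 1 mm and clear of the fingers.

```bash
python3 -c "
from workcell import bot
print(bot.job_done())"
```

```text
the job is handed in; nothing more can be done
None
```

The tongue cover is hooked under the lip and lies flat on the box, about 1 mm from centre and square with it. I let go of it, left the plain cover alone, and handed the job in about 12 s into the 45 s limit.

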